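# Press the seal sleeve and bearing home with the lever press

### The arm

A 6-joint arm with a two-finger parallel gripper is mounted at the origin on the work surface. World frame = base frame: x ahead of the robot, y to its left, z up, the work surface at z = 0. Lengths are in m, angles in rad, forces in N, time in s.
With the tool pointing down it reaches from about 0.3 to 0.95 m from the base axis. Payload 3.1 kg.
Tool frame: the origin (TCP) lies midway between the tips of the shut fingers; the grasp point (between the pads) lies 19 mm behind it; z points along the fingers, y is the line along which they close (so a half turn about z gives the same grasp; the last joint's range is limited). The gripper opens to 85 mm and grips with 20 to 120 N. Pads are 22 mm wide; open, the fingers measure 114 mm over their backs; the gripper's body (76 mm by 85 mm) begins 54 mm behind the grasp point. The pads swing forward as they close: fully open they stand 13 mm farther back than shut.
Start: joints at [1.068, 0.308, 1.634, -0, 1.2, -0.07], TCP at [0.262, 0.567, 0.231] pointing down, gripper open.
Joint ranges: [-3.06, 3.06], [-0.79, 1.96], [0.05, 2.63], [-1.19, 4.34], [0.05, 2.64], [-2.94, 2.94]. Speed limits (rad/s): [2.79, 2.79, 3.14, 3.14, 3.14, 3.14].

### API

Orientations are given as [roll, pitch, yaw] about the fixed x, y, z axes, in that order (R = Rz(yaw) Ry(pitch) Rx(roll)).
In Python, from cell import env gives the robot as it stands.
- The arm moves only by the tool send_rows, never from a script. Its argument "motion" is a list of rows, each a list of 6 numbers: the shift along the tool's x, y, z in mm, then the turn, a rotation vector about the tool's x, y, z in rad. A call has 1 to 20 rows; each row is the pose to reach, as a shift and turn from the pose commanded when the call began, along the tool's axes at that moment; what a row does not reach only later rows make up. A row lasts 1/12 s, in which the tool goes at most 41.7 mm and 7.16 degrees, less where a joint would pass 70% of its speed; a pose out of reach is approached as far as the arm can. A call with a gripper value outside its range is refused whole. "claw" is the closure in counts, from 0 (fully open) to 255 (shut), set as the call begins (left out, the last holds). The fingers move at their own pace and stop on an object; the grip force is fixed at half the most. Time passes only in rows, so rows that repeat a pose let the fingers close. It gives the time, the measured TCP pose, the force, the opening and the grip force at its end, in the units of the state.
- env.read_state(): the state, without advancing time (a new reading comes with each control period).
- env.camera(name): name is "scene" or "top"; returns the picture (384x512x3 uint8, red, green, blue); there is no depth.
- env.camera_info(name): a dict with "fx", "fy", "cx", "cy" (pixels), "k1" (the pictures are not rectified: a ray, as slopes to the right and down, at radius r is drawn at 1 + k1 r^2 times it, then the intrinsics apply), "T" (4x4, takes a point from camera to world coordinates). Camera axes: x right, y down, z forward; pixel columns grow to the right and rows downward; lengths in m; the calibration is good to about 2 mm. A picture is of the moment at which its call begins. camera_info takes no time and is no camera call.
- env.job_done(): hands the job in; it is judged then, once.
The state is a dict: "time_s": time; "joints": joint angles; "joint_velocities": joint speeds; "effort": joint torques, N m; "tcp_pos": TCP position; "ee_rot": TCP orientation; "contact_force": force on the tool from outside, world axes, zero at the start; "wrist_torque": the same for the moment, N m; "grip_width": finger opening in m; "gripper_force": force on a finger pad.
Only numpy, scipy, OpenCV 4.12 (cv2) and the standard library are available. Lean on these libraries where they do the work, as an engineer would, in place of code of your own. Each camera call takes 0.05 s, during which the arm holds its last target. There are 200 camera calls.

### The job

Lower the brass spacer and then the new steel bearing over the upright post of the lever press, without dropping them and without yet pushing the yellow sleeve down. Then pull the red handle down through its whole stroke so that the press drives the stack and the tight yellow sleeve fully home, and ease the sprung lever slowly all the way back up before letting go; never let it snap back. Leave the other loose things on the bench where they are.

Things in the scene. Friction and masses are not known exactly. Their poses are not given: they have to be found in the camera images.
- press: Lever press fixed to the bench: dark steel base plate (x -70 to 140, y -60 to 60 mm, 10 high) with a round blue bearing housing (90 mm diameter, top 25 mm above the bench) and an upright steel post in its middle. Origin: on the post's axis at bench level; x points from the post to the lever's hinge, y runs along the hinge and handle, z up. Grey cheeks 82 mm high at x 100, y +-46 mm.
- post_tip (a point): Top of the steel post: 21 mm diameter up to 80 mm above the bench, then tapering to 9 mm at its tip (this point), 92 mm above the bench. x, y, z as press.
- seal_sleeve (a joint): How far the yellow seal sleeve is pushed into the blue housing, m. A 60 mm disc round the foot of the post: at 0 its top is 39 mm above the bench (14 mm above the blue face), at 0.013 it is fully home, 26 mm above the bench. Starts between 0 and 0.003; tight (about 18 N to move) and stays where it is pushed.
- press_lever (a joint): Angle of the lever, rad: 0 at rest, upright (5 degrees past vertical, away from the post); grows as the handle is pulled over the post and down. 1.66 is level, with the sleeve home under both rings; stop at 1.70. A spring returns it to 0: about 3 N at the handle at the top, 6 N near the bottom, about 15 N in all while the sleeve is driven (last 0.14 rad).
- lever_grip (a point): Middle of the red handle, a round bar 16 mm thick, 110 mm long along the press's y axis, 210 mm from the hinge, on two 12 mm steel rods to the hinge at y +-36 mm (60 mm free between). It moves with the lever: 275 mm above the bench at rest, about 66 mm pulled down. Halfway along the rods two dark rollers press on the top ring on either side of the post.
- lever_hinge (a point): Middle of the lever's hinge axis (along the press's y axis), 100 mm from the post along the press's x axis, 66 mm above the bench. Fixed.
- spacer: Brass spacer ring, 40 mm outer diameter, 25 mm bore, 20 mm high, lying flat on the bench. Origin: centre of its underside, z up along the bore.
- bearing: New ball bearing: bright steel rings with a black seal between, 52 mm outer diameter, 25 mm bore, 15 mm high, lying flat on the bench. Origin: centre of its underside, z up along the bore.
- worn_bearing: Bystander: rusty brown worn bearing, 62 mm outer diameter, 16 mm high, flat on the bench. Origin: centre of its underside. Not to be used or moved.
- grease_jar: Bystander: white jar with black lid, 64 mm diameter, 75 mm high. Origin: centre of its underside.
- socket: Bystander: chrome socket, 32 mm diameter, 42 mm high, standing. Origin: centre of its underside.
- wrench: Bystander: steel wrench, 170 mm long, lying along its x axis. Origin near its middle, at bench level.
- screwdriver: Bystander: screwdriver with a green handle, about 200 mm long, lying along its x axis, handle to -x. Origin near its middle, at bench level.
Things that resemble listed ones, but are neither listed nor needed, are in the scene too. What is shaped like the bearing but green is not meant.

How it is judged:
By the outcome, as a careful person would: the job done as asked, in the order asked, and still so for the second after the job is handed in, with the robot touching nothing.
It also fails if it takes over 72 s, if anything falls off the work surface, if the arm or the gripper's body presses on something with over 40 N, if the wrist force passes 120 N, or if a joint passes its speed limit or range.

## Working session

There is one attempt and no reset: what is moved stays moved. The work goes in short steps, Python scripts to look and compute and a tool call to move; the robot and the scene stay as the last step left them, time stands still between calls to the robot, and variables do not carry over. Pictures are saved under pics/ and viewed, at most 10 in all, crops included, and the job is handed in when it is done.

Besides the shell and the picture viewer there is one more tool, called after "Request:" by a JSON object that holds its "method" and its "body". send_rows: Moves the arm, as the interface text tells. Its arguments: {"type":"object","properties":{"motion":{"type":"array","items":{"type":"array","items":{"type":"number"}}},"claw":{"type":"number"}},"required":["motion"]}

```bash
ls; mkdir -p pics; python3 - <<'E'
from cell import env
import cv2,numpy as np
np.set_printoptions(precision=4,suppress=True)
for n in("scene","top"):
    im=env.camera(n); cv2.imwrite(f"pics/{n}0.png",im[:,:,::-1]); print(n,env.camera_info(n))
print(env.read_state())
E
```

```text
pics
scene {'fx': 499.1280474080905, 'fy': 499.1280474080905, 'cx': 254.8162836440775, 'cy': 198.54608594536367, 'k1': 0.02984352195813748, 'T': array([[-0.7403,  0.4701, -0.4805,  1.236 ],
       [ 0.6722,  0.5103, -0.5364,  0.763 ],
       [-0.007 , -0.7201, -0.6938,  1.178 ],
       [ 0.    ,  0.    ,  0.    ,  1.    ]])}
top {'fx': 375.7891537632569, 'fy': 375.7891537632569, 'cx': 261.4329047501349, 'cy': 186.34525143867438, 'k1': -0.02923837542523292, 'T': array([[-0.0161, -0.9824,  0.1859,  0.3026],
       [-0.9998,  0.0185,  0.0109, -0.0109],
       [-0.0142, -0.1857, -0.9825,  1.4775],
       [ 0.    ,  0.    ,  0.    ,  1.    ]])}
{'time_s': 0.1, 'joints': array([ 1.0683,  0.309 ,  1.6351, -0.    ,  1.1997, -0.0697]), 'joint_velocities': array([-0.0002, -0.0008, -0.004 ,  0.0007, -0.0011,  0.0007]), 'effort': array([ -0.0002, -41.6409, -27.7645,   0.    ,   0.0039,   0.    ]), 'tcp_pos': array([0.2618, 0.5667, 0.2301]), 'ee_rot': array([-3.1394, -0.0001,  2.7088]), 'contact_force': array([ 0.0192, -0.3299,  0.346 ]), 'wrist_torque': array([-0.0039,  0.0211, -0.0236]), 'gripper_force': 0.0, 'grip_width': 0.08573085023297307}
```

View pics/scene0.png

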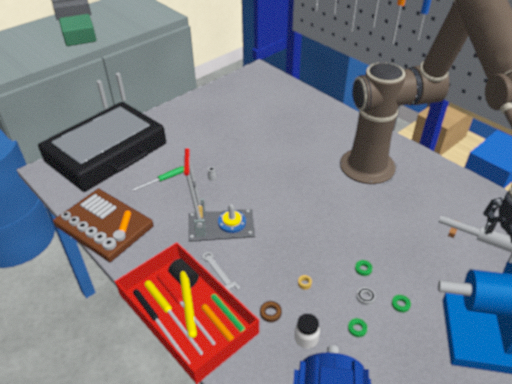

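View pics/top0.png

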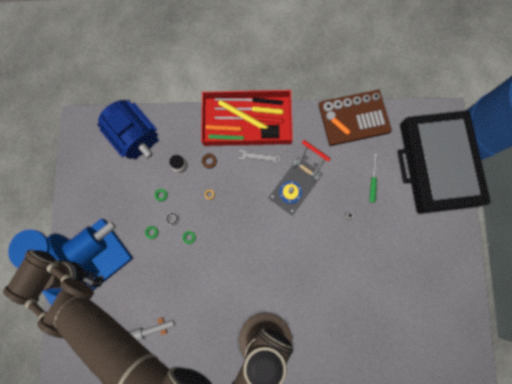

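The scene view shows the press at about (232,218), brass spacer (305,282), steel bearing (366,296) and red handle (187,162). The top view has the press at (291,190), spacer (209,194), bearing (173,218) and handle (317,151).

```bash
cat > h.py <<'E'
from cell import env
import cv2,numpy as np
np.set_printoptions(precision=4,suppress=True)
def ray(n,uv):
    c=env.camera_info(n); d=np.array([(uv[0]-c["cx"])/c["fx"],(uv[1]-c["cy"])/c["fy"]]); s=d.copy()
    for _ in range(10): s=d/(1+c["k1"]*(s@s))
    return c["T"][:3,3],c["T"][:3,:3]@np.r_[s,1]
def plane(n,uv,z):
    o,d=ray(n,uv); return o+d*(z-o[2])/d[2]
def proj(n,p):
    c=env.camera_info(n); q=c["T"][:3,:3].T@(np.array(p)-c["T"][:3,3]); s=q[:2]/q[2]; s=s*(1+c["k1"]*(s@s))
    return s*[c["fx"],c["fy"]]+[c["cx"],c["cy"]]
def tri(a,b):
    (o,d),(p,e)=ray("scene",a),ray("top",b)
    d=d/np.linalg.norm(d); e=e/np.linalg.norm(e)
    t=np.linalg.lstsq(np.c_[d,-e],p-o,rcond=None)[0]; A,B=o+d*t[0],p+e*t[1]
    return (A+B)/2,np.linalg.norm(A-B)*1e3
def blob(im,lo,hi,box):
    x0,y0,x1,y1=box; m=cv2.inRange(cv2.cvtColor(im[y0:y1,x0:x1],cv2.COLOR_RGB2HSV),lo,hi)
    n,l,st,c=cv2.connectedComponentsWithStats(m); i=1+np.argmax(st[1:,4])
    return c[i]+[x0,y0],st[i],(l==i),(x0,y0)
E
python3 - <<'E'
from h import *
S=cv2.imread("pics/scene0.png")[:,:,::-1].copy();T=cv2.imread("pics/top0.png")[:,:,::-1].copy()
R={}
for nm,lo,hi,bs,bt,z in[("spacer",(10,90,60),(35,255,255),(290,268,320,298),(198,183,220,206),.010),
  ("yellow",(22,120,80),(35,255,255),(215,200,250,240),(278,178,304,204),.036),
  ("housing",(100,120,60),(125,255,255),(210,200,255,240),(275,175,308,206),.025)]:
    for n,im,b in(("scene",S,bs),("top",T,bt)):
        c,st,_,_=blob(im,lo,hi,b); print(nm,n,c,st,plane(n,c,z))
for n,im,b in(("scene",S,(170,140,200,185)),("top",T,(295,135,335,165))):
    h=cv2.cvtColor(im,cv2.COLOR_RGB2HSV)[b[1]:b[3],b[0]:b[2]]
    m=((h[...,0]<8)|(h[...,0]>172))&(h[...,1]>130); ys,xs=np.nonzero(m); p=np.c_[xs,ys]+b[:2]; c=p.mean(0)
    u=np.linalg.svd(p-c,full_matrices=False)[2][0]; t=(p-c)@u
    print("handle",n,c,c+u*t.min(),c+u*t.max(),len(p)); R[n]=c
print(tri(R["scene"],R["top"]))
out=[]
for im,b in((S,(345,280,390,312)),(T,(160,207,186,230)),(S,(180,180,265,245)),(T,(262,138,334,220))):
    c=im[b[1]:b[3],b[0]:b[2]]; out.append(cv2.resize(c,(390,290),interpolation=cv2.INTER_NEAREST))
cv2.imwrite("pics/c1.png",np.vstack([np.hstack(out[:2]),np.hstack(out[2:])])[:,:,::-1])
E
```

```text
spacer scene [304.4615 281.7538] [  8   7  14  14 130] [0.5536 0.2114 0.01  ]
spacer top [209.3585 194.1509] [ 7  7 10 10 53] [0.5526 0.2126 0.01  ]
yellow scene [231.5176 219.0235] [  8  12  18  14 170] [ 0.562  -0.1007  0.036 ]
yellow top [290.1862 191.5517] [  5   6  15  15 145] [ 0.5526 -0.1064  0.036 ]
housing scene [231.8065 226.0065] [  8  16  28  17 155] [ 0.5745 -0.0852  0.025 ]
housing top [284.0909 199.4091] [ 6 22  7  6 22] [ 0.5238 -0.0824  0.025 ]
handle scene [186.4151 161.6321] [186.5976 148.9798] [186.2364 174.0178] 106
handle top [315.7252 150.229 ] [302.5218 141.234 ] [328.8731 159.1862] 131
(array([ 0.6496, -0.1801,  0.2721]), np.float64(0.7506696578099499))
```

View pics/c1.png

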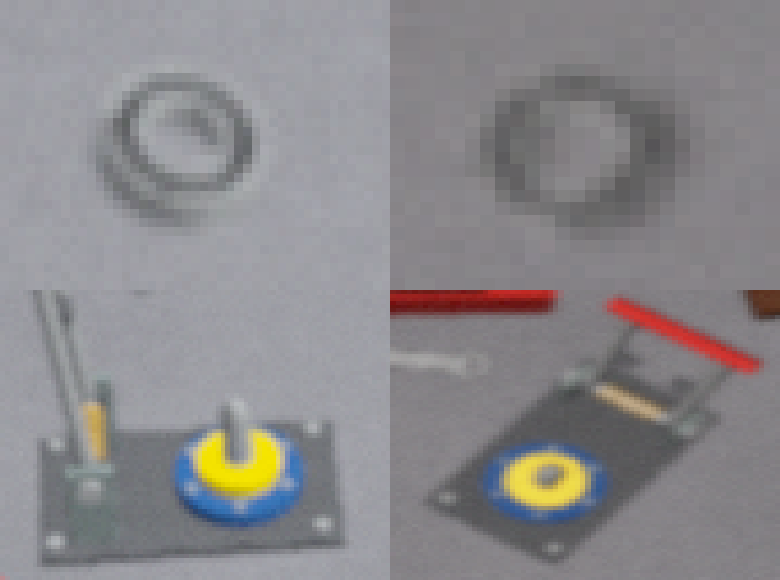

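The crop shows the bearing seal ring at about scene (366.1,294.2) and top (172.0,218.2). The post tip is at about scene (231,204) and top (291.6,188.4), with the lever upright.

```bash
python3 - <<'E'
from h import *
print("bearing",plane("scene",(366.1,294.2),.015),plane("top",(172,218.2),.015))
print("tip tri",tri((231.2,204.2),(291.6,188.4)))
print("tip planes",plane("scene",(231.2,204.6),.090),plane("top",(291.6,188.4),.090))
print("housing",plane("top",(290.2,191.5),.025))
T=cv2.imread("pics/top0.png")[:,:,::-1].copy()
for n,f,b in(("scene","scene0",(212,200,250,242)),("top","top0",(275,175,308,208))):
    im=cv2.imread(f"pics/{f}.png"); h=cv2.cvtColor(im,cv2.COLOR_BGR2HSV)[b[1]:b[3],b[0]:b[2]]
    for nm,m,z in(("yel",(h[...,0]>18)&(h[...,0]<36)&(h[...,1]>110),.037),("blue+yel",(h[...,0]>18)&(h[...,0]<130)&(h[...,1]>85),.025)):
        c,_=cv2.findContours(m.astype(np.uint8),cv2.RETR_EXTERNAL,cv2.CHAIN_APPROX_NONE); c=cv2.convexHull(max(c,key=cv2.contourArea)); e=cv2.fitEllipse(c)
        print(nm,n,np.add(e[0],b[:2]),e[1],plane(n,np.add(e[0],b[:2]),z))
a,b=plane("top",(302.52,141.23),.275),plane("top",(328.87,159.19),.275); d=(b-a)[:2]; L=np.hypot(*d); d/=L
x=np.array([-d[1],d[0]]); x*=np.sign(x[0]); print("handle len",L,"yaw x",np.degrees(np.arctan2(x[1],x[0])),"mid",(a+b)/2,"post=",((a+b)/2)[:2]-.1183*x)
E
```

```text
bearing [0.4607 0.359  0.015 ] [0.4589 0.3578 0.015 ]
tip tri (array([ 0.5546, -0.1081,  0.0916]), np.float64(0.7260090945580068))
tip planes [ 0.5545 -0.1078  0.09  ] [ 0.5551 -0.1085  0.09  ]
housing [ 0.5547 -0.1072  0.025 ]
yel scene [231.5116 217.9479] (14.886406898498535, 18.11939811706543) [ 0.5596 -0.1036  0.037 ]
blue+yel scene [231.7547 221.5573] (21.788936614990234, 28.9125919342041) [ 0.5622 -0.1     0.025 ]
yel top [290.2677 191.2913] (14.440632820129395, 14.621007919311523) [ 0.5535 -0.1067  0.037 ]
blue+yel top [289.8348 191.9134] (22.00873374938965, 23.33335304260254) [ 0.5531 -0.1058  0.025 ]
handle len 0.10564496175886919 yaw x -36.858366458708154 mid [ 0.6487 -0.1791  0.275 ] post= [ 0.5541 -0.1081]
```

```bash
cat >> h.py <<'E'
from scipy.spatial.transform import Rotation as Ro
def go(p,yaw=None,frm=None):
    s=env.read_state(); R=Ro.from_euler("xyz",s["ee_rot"]) if frm is None else Ro.from_euler("xyz",frm[1])
    b=s["tcp_pos"] if frm is None else frm[0]
    t=R.inv()*Ro.from_euler("xyz",[np.pi,0,s["ee_rot"][2] if yaw is None else yaw])
    return np.r_[R.inv().apply(np.array(p)-b)*1e3,t.as_rotvec()]
E
python3 -c "
from h import *
print(go((.553,.212,.10),2.496))"
```

```text
[-413.1287 -199.5649  130.5164   -0.0022    0.0001    0.2128]
```

Request:
{"method": "send_rows", "body": {"claw": 0, "motion": [[-413,-200,130,-0.002,0,0.213],[-413,-200,130,-0.002,0,0.213],[-413,-200,130,-0.002,0,0.213],[-413,-200,130,-0.002,0,0.213],[-413,-200,130,-0.002,0,0.213],[-413,-200,130,-0.002,0,0.213],[-413,-200,130,-0.002,0,0.213],[-413,-200,130,-0.002,0,0.213],[-413,-200,130,-0.002,0,0.213],[-413,-200,130,-0.002,0,0.213],[-413,-200,130,-0.002,0,0.213],[-413,-200,130,-0.002,0,0.213],[-413,-200,130,-0.002,0,0.213],[-413,-200,130,-0.002,0,0.213],[-413,-200,130,-0.002,0,0.213]]}}

```text
time_s: 1.35
tcp_pos: [0.5525, 0.213, 0.101]
ee_rot: [3.14, -0.001, 2.496]
contact_force: [0.3, 0.4, 0.7]
grip_width: 0.0855
gripper_force: 0.0
```

Request:
{"method": "send_rows", "body": {"motion": [[0,0,30,0,0,0],[0,0,60,0,0,0],[0,0,80,0,0,0],[0,0,97,0,0,0],[0,0,97,0,0,0],[0,0,97,0,0,0]]}}

```text
time_s: 1.85
tcp_pos: [0.5516, 0.2139, 0.0038]
ee_rot: [3.141, -0.002, 2.498]
contact_force: [0.4, -0.5, 0.6]
grip_width: 0.0852
gripper_force: 0.0
```

Request:
{"method": "send_rows", "body": {"claw": 255, "motion": [[0,0,0,0,0,0],[0,0,0,0,0,0],[0,0,0,0,0,0],[0,0,0,0,0,0],[0,0,0,0,0,0],[0,0,0,0,0,0],[0,0,0,0,0,0],[0,0,0,0,0,0],[0,0,0,0,0,0],[0,0,0,0,0,0],[0,0,0,0,0,0],[0,0,0,0,0,0]]}}

```text
time_s: 2.85
tcp_pos: [0.5544, 0.2132, 0.0063]
ee_rot: [3.138, 0.001, 2.496]
contact_force: [-1.6, 0.3, 6.1]
grip_width: 0.0377
gripper_force: 59.3
```

Request:
{"method": "send_rows", "body": {"motion": [[0,0,-20,0,0,0],[0,0,-50,0,0,0],[0,0,-90,0,0,0],[0,0,-130,0,0,0],[0,0,-130,0,0,0]]}}

```text
time_s: 3.27
tcp_pos: [0.5598, 0.2145, 0.144]
ee_rot: [3.125, 0.01, 2.496]
contact_force: [2.7, 0.5, -0.4]
grip_width: 0.0372
gripper_force: 60.7
```

```bash
python3 -c "
from h import *
s=env.read_state();print(s['tcp_pos'],s['grip_width'],s['gripper_force'])
print(go((.5547,-.108,.134),2.496))"
```

```text
[0.5598 0.2145 0.144 ] 0.03717615326550081 60.71293618530035
[-189.9925 -260.7121    7.72      0.0161    0.01     -0.0004]
```

Request:
{"method": "send_rows", "body": {"motion": [[0,0,0,0,0,0],[0,0,0,0,0,0],[0,0,0,0,0,0],[0,0,0,0,0,0]]}}

```text
time_s: 3.6
tcp_pos: [0.5513, 0.2119, 0.132]
ee_rot: [-3.14, -0.003, 2.496]
contact_force: [0.1, 0.8, -0.8]
grip_width: 0.0376
gripper_force: 60.7
```

```bash
python3 -c "
from h import *
print(go((.5547,-.108,.134),2.496))"
```

```text
[-195.2594 -253.4528   -2.1576   -0.0017   -0.0029   -0.0003]
```

Request:
{"method": "send_rows", "body": {"motion": [[-20,-26,0,0,0,0],[-45,-59,0,0,0,0],[-75,-98,0,0,0,0],[-105,-137,0,0,0,0],[-135,-176,0,0,0,0],[-160,-208,0,0,0,0],[-178,-232,0,0,0,0],[-190,-247,0,0,0,0],[-195,-254,0,0,0,0],[-195,-254,0,0,0,0],[-195,-254,0,0,0,0],[-195,-254,0,0,0,0],[-195,-254,0,0,0,0],[-195,-254,0,0,0,0]]}}

```text
time_s: 4.77
tcp_pos: [0.5559, -0.106, 0.1335]
ee_rot: [3.14, -0.001, 2.498]
contact_force: [0.4, 0.4, -1.4]
grip_width: 0.0372
gripper_force: 60.7
```

```bash
python3 - <<'E'
from h import *
S,T=env.camera("scene"),env.camera("top")
s=env.read_state();print(s['tcp_pos'],s['ee_rot'],go((.5547,-.108,.134),2.496))
print(proj("scene",s['tcp_pos']),proj("top",s['tcp_pos']))
a=cv2.resize(S[140:250,165:285],(420,385),interpolation=cv2.INTER_CUBIC);b=cv2.resize(T[130:220,260:350],(375,385),interpolation=cv2.INTER_CUBIC)
cv2.imwrite("pics/c2.png",np.hstack([a,b])[:,:,::-1]); cv2.imwrite("pics/scene2.png",S[:,:,::-1])
E
```

```text
[ 0.5561 -0.1064  0.1337] [ 3.1395 -0.0004  2.4976] [ 0.1574 -2.092  -0.296   0.002  -0.0004  0.0016]
[230.5268 194.8428] [291.7904 185.9912]
```

View pics/c2.png

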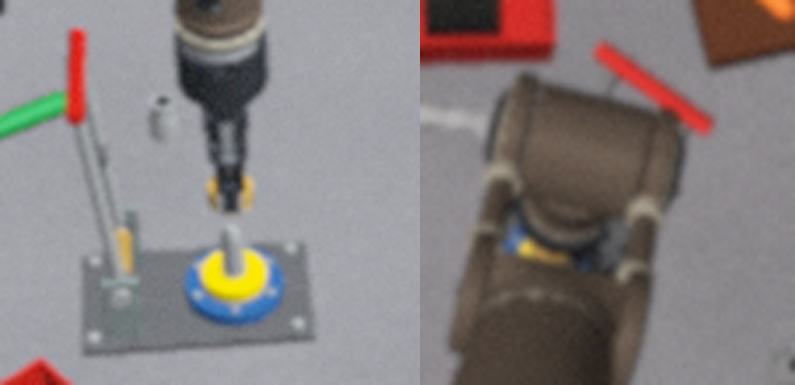

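The scene crop shows the spacer held level between the fingers at about full-image px (230,194), right above the post tip (231,206). The wrist is clear of the lever. I'll correct by 2 mm in y and descend.

Request:
{"method": "send_rows", "body": {"motion": [[0,-2,0,0,0,0],[0,-2,10,0,0,0],[0,-2,20,0,0,0],[0,-2,30,0,0,0],[0,-2,35,0,0,0],[0,-2,38,0,0,0],[0,-2,41,0,0,0],[0,-2,44,0,0,0],[0,-2,47,0,0,0],[0,-2,50,0,0,0],[0,-2,53,0,0,0],[0,-2,56,0,0,0],[0,-2,59,0,0,0],[0,-2,62,0,0,0],[0,-2,62,0,0,0],[0,-2,62,0,0,0]]}}

```text
time_s: 6.2
tcp_pos: [0.5547, -0.1091, 0.0715]
ee_rot: [3.14, -0.001, 2.496]
contact_force: [-0.3, 0.5, -0.7]
grip_width: 0.0371
gripper_force: 60.7
```

Request:
{"method": "send_rows", "body": {"motion": [[0,0,4,0,0,0],[0,0,8,0,0,0],[0,0,12,0,0,0],[0,0,16,0,0,0],[0,0,19,0,0,0],[0,0,21,0,0,0],[0,0,23,0,0,0],[0,0,23,0,0,0],[0,0,23,0,0,0],[0,0,23,0,0,0]]}}

```text
time_s: 7.03
tcp_pos: [0.5551, -0.1092, 0.0489]
ee_rot: [3.139, 0.0, 2.496]
contact_force: [-0.0, 0.0, -0.5]
grip_width: 0.0375
gripper_force: 60.7
```

Request:
{"method": "send_rows", "body": {"motion": [[0,0,1,0,0,0],[0,0,2,0,0,0],[0,0,3,0,0,0],[0,0,3,0,0,0],[0,0,3,0,0,0]]}}

```text
time_s: 7.45
tcp_pos: [0.5548, -0.1091, 0.0456]
ee_rot: [3.14, -0.0, 2.496]
contact_force: [-1.2, 0.1, -1.6]
grip_width: 0.0374
gripper_force: 60.7
```

Request:
{"method": "send_rows", "body": {"motion": [[0,0,0.5,0,0,0],[0,0,1,0,0,0],[0,0,1.5,0,0,0],[0,0,1.5,0,0,0],[0,0,1.5,0,0,0]]}}

```text
time_s: 7.87
tcp_pos: [0.5549, -0.1091, 0.0442]
ee_rot: [3.14, -0.0, 2.496]
contact_force: [0.4, -0.7, -0.5]
grip_width: 0.0372
gripper_force: 60.7
```

Request:
{"method": "send_rows", "body": {"motion": [[0,0,0.5,0,0,0],[0,0,1,0,0,0],[0,0,1.5,0,0,0],[0,0,1.5,0,0,0],[0,0,1.5,0,0,0]]}}

```text
time_s: 8.28
tcp_pos: [0.5551, -0.1091, 0.0439]
ee_rot: [3.14, -0.0, 2.496]
contact_force: [-3.0, 0.6, 6.6]
grip_width: 0.0372
gripper_force: 61.5
```

Request:
{"method": "send_rows", "body": {"claw": 0, "motion": [[0,0,0,0,0,0],[0,0,0,0,0,0],[0,0,0,0,0,0],[0,0,0,0,0,0],[0,0,0,0,0,0],[0,0,0,0,0,0],[0,0,0,0,0,0],[0,0,0,0,0,0]]}}

```text
time_s: 8.95
tcp_pos: [0.5549, -0.1091, 0.0426]
ee_rot: [3.14, -0.0, 2.496]
contact_force: [-0.3, 0.3, -0.2]
grip_width: 0.0856
gripper_force: 0.0
```

Request:
{"method": "send_rows", "body": {"motion": [[0,0,-10,0,0,0],[0,0,-30,0,0,0],[0,0,-60,0,0,0],[0,0,-90,0,0,0],[0,0,-110,0,0,0],[0,0,-110,0,0,0],[0,0,-110,0,0,0]]}}

```text
time_s: 9.53
tcp_pos: [0.5563, -0.1097, 0.1552]
ee_rot: [3.138, 0.004, 2.496]
contact_force: [0.1, 1.2, 0.3]
grip_width: 0.0856
gripper_force: 0.0
```

```bash
python3 -c "
from h import *
print(go((.460,.3585,.14),2.496))"
```

```text
[358.7104 315.9372  14.8595   0.0037   0.0041  -0.0001]
```

Request:
{"method": "send_rows", "body": {"motion": [[30,27,0,0,0,0],[357,316,12,0,0,0],[357,316,12,0,0,0],[357,316,12,0,0,0],[357,316,12,0,0,0],[357,316,12,0,0,0],[357,316,12,0,0,0],[357,316,12,0,0,0],[357,316,12,0,0,0],[357,316,12,0,0,0],[357,316,12,0,0,0],[357,316,12,0,0,0],[357,316,12,0,0,0],[357,316,12,0,0,0],[357,316,12,0,0,0],[357,316,12,0,0,0]]}}

```text
time_s: 10.87
tcp_pos: [0.4596, 0.3563, 0.1405]
ee_rot: [-3.141, -0.001, 2.495]
contact_force: [-0.0, -0.6, -0.2]
grip_width: 0.0852
gripper_force: 0.0
```

```bash
python3 - <<'E'
from h import *
S,T=env.camera("scene"),env.camera("top")
print(go((.460,.3585,.005),2.496))
a=cv2.resize(S[190:245,205:260],(395,395),interpolation=cv2.INTER_CUBIC);b=cv2.resize(T[165:215,265:315],(395,395),interpolation=cv2.INTER_CUBIC)
cv2.imwrite("pics/c3.png",np.hstack([a,b])[:,:,::-1])
E
```

```text
[  1.2877   1.4752 136.09     0.001   -0.0003  -0.0022]
```

View pics/c3.png

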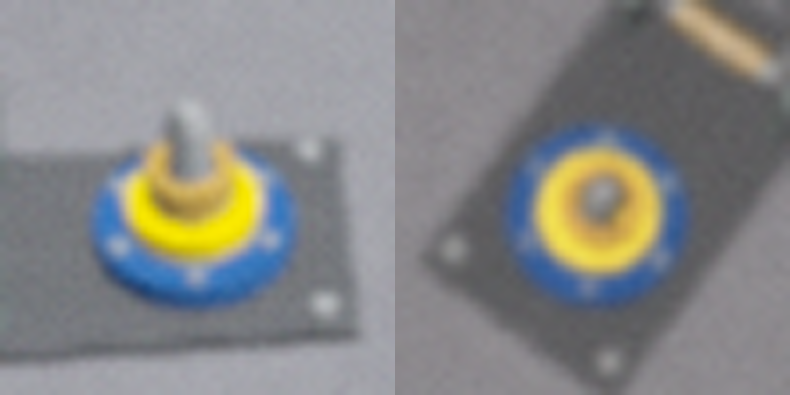

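The spacer (scene px about (231,217)) sits flat on the yellow sleeve around the post. Next is the bearing.

Request:
{"method": "send_rows", "body": {"motion": [[1,1.5,30,0,0,0],[1,1.5,60,0,0,0],[1,1.5,90,0,0,0],[1,1.5,115,0,0,0],[1,1.5,130,0,0,0],[1,1.5,136,0,0,0],[1,1.5,136,0,0,0],[1,1.5,136,0,0,0]]}}

```text
time_s: 11.63
tcp_pos: [0.4609, 0.3597, 0.006]
ee_rot: [3.139, 0.0, 2.495]
contact_force: [0.1, -0.1, 0.5]
grip_width: 0.0857
gripper_force: 0.0
```

Request:
{"method": "send_rows", "body": {"claw": 255, "motion": [[0,0,0,0,0,0],[0,0,0,0,0,0],[0,0,0,0,0,0],[0,0,0,0,0,0],[0,0,0,0,0,0],[0,0,0,0,0,0],[0,0,0,0,0,0],[0,0,0,0,0,0],[0,0,0,0,0,0],[0,0,0,0,0,0]]}}

```text
time_s: 12.47
tcp_pos: [0.4611, 0.3605, 0.0078]
ee_rot: [3.138, 0.001, 2.496]
contact_force: [-1.2, -2.0, 8.4]
grip_width: 0.0476
gripper_force: 60.4
```

Request:
{"method": "send_rows", "body": {"motion": [[0,0,-10,0,0,0],[0,0,-30,0,0,0],[0,0,-60,0,0,0],[0,0,-90,0,0,0],[0,0,-120,0,0,0],[0,0,-140,0,0,0],[0,0,-150,0,0,0],[0,0,-150,0,0,0],[0,0,-150,0,0,0],[0,0,-150,0,0,0]]}}

```text
time_s: 13.3
tcp_pos: [0.4586, 0.3588, 0.1536]
ee_rot: [-3.14, -0.001, 2.496]
contact_force: [0.6, -0.6, -2.1]
grip_width: 0.0478
gripper_force: 62.2
```

```bash
python3 -c "
from h import *
print(go((.5549,-.1088,.154),2.496))"
```

```text
[-358.3164 -315.5087   -0.5015   -0.0013   -0.0014   -0.0002]
```

Request:
{"method": "send_rows", "body": {"motion": [[-25,-22,0,0,0,0],[-54,-47,0,0,0,0],[-84,-73,0,0,0,0],[-114,-99,0,0,0,0],[-144,-126,0,0,0,0],[-174,-153,0,0,0,0],[-204,-180,0,0,0,0],[-234,-206,0,0,0,0],[-264,-232,0,0,0,0],[-294,-258,0,0,0,0],[-320,-282,0,0,0,0],[-340,-300,0,0,0,0],[-352,-310,0,0,0,0],[-358,-315,0,0,0,0],[-358,-315,0,0,0,0],[-358,-315,0,0,0,0],[-358,-315,0,0,0,0],[-358,-315,0,0,0,0]]}}

```text
time_s: 14.8
tcp_pos: [0.5559, -0.1056, 0.1544]
ee_rot: [3.14, -0.001, 2.498]
contact_force: [0.3, -0.7, -1.8]
grip_width: 0.048
gripper_force: 62.3
```

```bash
python3 - <<'E'
from h import *
S=env.camera("scene")
s=env.read_state();print(s['tcp_pos'],s['ee_rot'],go((.5549,-.1088,.154),2.496))
b=(205,165,260,245);f=7
x=cv2.resize(S[b[1]:b[3],b[0]:b[2]],None,fx=f,fy=f,interpolation=cv2.INTER_CUBIC)
for p in(s['tcp_pos'],s['tcp_pos']+[0,0,.010]):
    u=(proj("scene",p)+.5-b[:2])*f-.5; cv2.circle(x,tuple(int(v) for v in u),2,(255,0,0),-1); print(u)
cv2.imwrite("pics/c4.png",x[:,:,::-1])
E
```

```text
[ 0.5561 -0.1057  0.1546] [ 3.1395 -0.0008  2.4978] [-0.9167 -3.1426  0.62    0.0021 -0.0008  0.0018]
[180.7842 177.3934]
[179.8276 160.2902]
```

View pics/c4.png

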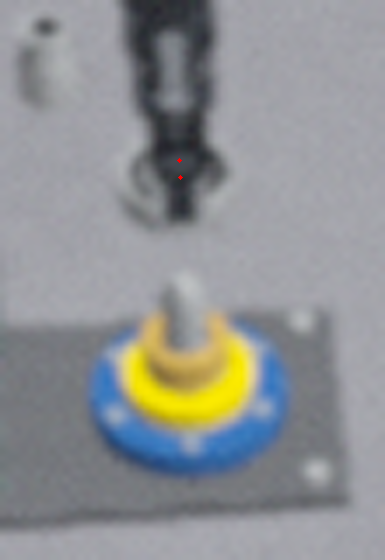

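The dark seal ring of the held bearing is centred near crop x 181, matching the tool axis at 180, so it is held centred. I'll shift 3 mm and descend.

Request:
{"method": "send_rows", "body": {"motion": [[-0.5,-3,0,0,0,0],[-0.5,-3,12,0,0,0],[-0.5,-3,25,0,0,0],[-0.5,-3,38,0,0,0],[-0.5,-3,46,0,0,0],[-0.5,-3,50,0,0,0],[-0.5,-3,53,0,0,0],[-0.5,-3,56,0,0,0],[-0.5,-3,59,0,0,0],[-0.5,-3,62,0,0,0],[-0.5,-3,65,0,0,0],[-0.5,-3,68,0,0,0],[-0.5,-3,71,0,0,0],[-0.5,-3,74,0,0,0],[-0.5,-3,76,0,0,0],[-0.5,-3,76,0,0,0],[-0.5,-3,76,0,0,0]]}}

```text
time_s: 16.27
tcp_pos: [0.5549, -0.1099, 0.0786]
ee_rot: [3.14, -0.0, 2.496]
contact_force: [-0.4, -0.8, -1.2]
grip_width: 0.0479
gripper_force: 62.3
```

Request:
{"method": "send_rows", "body": {"motion": [[0,0.5,3,0,0,0],[0,0.5,6,0,0,0],[0,0.5,8,0,0,0],[0,0.5,9,0,0,0],[0,0.5,10,0,0,0],[0,0.5,10,0,0,0],[0,0.5,10,0,0,0],[0,0.5,10,0,0,0]]}}

```text
time_s: 16.93
tcp_pos: [0.5554, -0.1095, 0.0688]
ee_rot: [3.14, -0.0, 2.496]
contact_force: [0.9, -0.0, -1.4]
grip_width: 0.0479
gripper_force: 62.3
```

Request:
{"method": "send_rows", "body": {"motion": [[0,0,0.5,0,0,0],[0,0,1,0,0,0],[0,0,1.5,0,0,0],[0,0,1.5,0,0,0],[0,0,1.5,0,0,0]]}}

```text
time_s: 17.35
tcp_pos: [0.5553, -0.1094, 0.0672]
ee_rot: [3.14, -0.0, 2.496]
contact_force: [0.6, 0.3, -1.1]
grip_width: 0.0479
gripper_force: 62.3
```

Request:
{"method": "send_rows", "body": {"motion": [[0,0,0.5,0,0,0],[0,0,1,0,0,0],[0,0,1.5,0,0,0],[0,0,1.5,0,0,0],[0,0,1.5,0,0,0]]}}

```text
time_s: 17.77
tcp_pos: [0.5552, -0.1094, 0.0657]
ee_rot: [3.14, -0.0, 2.496]
contact_force: [-0.3, -1.2, -1.5]
grip_width: 0.0477
gripper_force: 62.3
```

Request:
{"method": "send_rows", "body": {"motion": [[0,0,0.5,0,0,0],[0,0,1,0,0,0],[0,0,1.2,0,0,0],[0,0,1.2,0,0,0],[0,0,1.2,0,0,0]]}}

```text
time_s: 18.18
tcp_pos: [0.5555, -0.1095, 0.0654]
ee_rot: [3.14, 0.0, 2.496]
contact_force: [-2.4, 0.6, 5.3]
grip_width: 0.0481
gripper_force: 63.1
```

Request:
{"method": "send_rows", "body": {"claw": 0, "motion": [[0,0,0,0,0,0],[0,0,0,0,0,0],[0,0,0,0,0,0],[0,0,0,0,0,0],[0,0,0,0,0,0],[0,0,0,0,0,0],[0,0,0,0,0,0],[0,0,-10,0,0,0],[0,0,-30,0,0,0],[0,0,-60,0,0,0],[0,0,-95,0,0,0],[0,0,-135,0,0,0],[0,0,-175,0,0,0],[0,0,-215,0,0,0],[0,0,-250,0,0,0],[0,0,-266,0,0,0],[0,0,-266,0,0,0],[0,0,-266,0,0,0],[0,0,-266,0,0,0]]}}

```text
time_s: 19.77
tcp_pos: [0.554, -0.1096, 0.3293]
ee_rot: [3.14, -0.002, 2.496]
contact_force: [-0.4, 0.7, -0.5]
grip_width: 0.0852
gripper_force: 0.0
```

```bash
python3 - <<'E'
from h import *
S,T=env.camera("scene"),env.camera("top")
print(go((.649,-.1798,.33),.925))
a=cv2.resize(S[190:245,205:260],(395,395),interpolation=cv2.INTER_CUBIC)
cv2.imwrite("pics/c5.png",a[:,:,::-1])
R={}
for n,im,b in(("scene",S,(170,140,200,185)),("top",T,(295,135,335,165))):
    h=cv2.cvtColor(im,cv2.COLOR_RGB2HSV)[b[1]:b[3],b[0]:b[2]]
    m=((h[...,0]<8)|(h[...,0]>172))&(h[...,1]>130); ys,xs=np.nonzero(m); print(n,xs.mean()+b[0],ys.mean()+b[1],len(xs))
E
```

```text
[-118.3909    1.2619   -2.5137   -0.0033   -0.0037    1.5708]
scene 186.41509433962264 161.6320754716981 106
top nan nan 0<stdin>:9: RuntimeWarning: Mean of empty slice.
  ret = ret.dtype.type(ret / rcount)
```

View pics/c5.png

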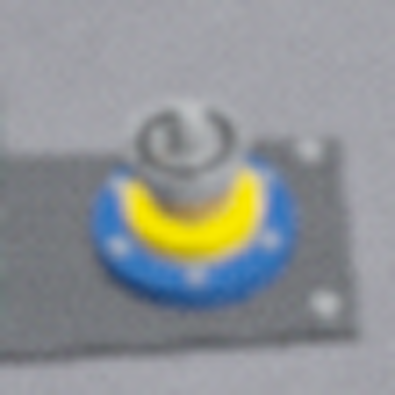

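The bearing sits level on the spacer around the post (scene px about (231,211)), and the handle has not moved. Next I go above the handle with a 90° turn.

Request:
{"method": "send_rows", "body": {"motion": [[-10,0,0,0,0,0.12],[-20,0,0,0,0,0.24],[-30,0,0,0,0,0.36],[-40,0,0,0,0,0.48],[-50,0,0,0,0,0.6],[-60,0,0,0,0,0.72],[-70,0,0,0,0,0.84],[-80,0,0,0,0,0.96],[-90,0,0,0,0,1.08],[-100,0,0,0,0,1.2],[-110,1,0,0,0,1.32],[-116,1,0,0,0,1.44],[-118,1,0,0,0,1.57],[-118,1,0,0,0,1.57],[-118,1,0,0,0,1.57],[-118,1,0,0,0,1.57]]}}

```text
time_s: 21.2
tcp_pos: [0.6492, -0.1798, 0.329]
ee_rot: [-3.139, -0.001, 0.928]
contact_force: [0.2, -0.4, -0.1]
grip_width: 0.0854
gripper_force: 0.0
```

```bash
python3 - <<'E'
from h import *
print(go((.649,-.1798,.254),.925),env.read_state()["joints"])
E
```

```text
[-0.1956  0.0098 75.0237 -0.0027 -0.0012  0.0034] [-0.3358  0.3377  1.3985  0.002   1.4076  0.3063]
```

Request:
{"method": "send_rows", "body": {"motion": [[0,0,15,0,0,0],[0,0,35,0,0,0],[0,0,55,0,0,0],[0,0,68,0,0,0],[0,0,75,0,0,0],[0,0,75,0,0,0],[0,0,75,0,0,0],[0,0,75,0,0,0]]}}

```text
time_s: 21.87
tcp_pos: [0.6508, -0.1802, 0.257]
ee_rot: [3.139, -0.003, 0.926]
contact_force: [0.3, 0.1, 0.3]
grip_width: 0.0854
gripper_force: 0.0
```

Request:
{"method": "send_rows", "body": {"claw": 255, "motion": [[0,0,0,0,0,0],[0,0,0,0,0,0],[0,0,0,0,0,0],[0,0,0,0,0,0],[0,0,0,0,0,0],[0,0,0,0,0,0],[0,0,0,0,0,0],[0,0,0,0,0,0],[0,0,0,0,0,0],[0,0,0,0,0,0],[0,0,0,0,0,0],[0,0,0,0,0,0]]}}

```text
time_s: 22.87
tcp_pos: [0.6489, -0.1792, 0.2559]
ee_rot: [-3.138, -0.002, 0.926]
contact_force: [-5.2, 2.3, 4.4]
grip_width: 0.0146
gripper_force: 58.5
```

```bash
cat > arc.py <<'E'
import numpy as np
def P(t): f=t-np.radians(5); return np.array([0,-210*np.sin(f),-210*np.cos(f)])
def rows(a,b,n=20):
    return [[0,*map(float,np.round(P(t)-P(a),1)[1:]),0,0,0] for t in np.linspace(a,b,n+1)[1:]]
if __name__=="__main__":
    for a,b in((0,.42),(.42,.84),(.84,1.26),(1.26,1.54)): print([r[1:3] for r in rows(a,b)])
E
python3 arc.py
```

```text
[[-4.4, -0.3], [-8.8, -0.6], [-13.2, -0.7], [-17.6, -0.8], [-22.0, -0.8], [-26.4, -0.6], [-30.8, -0.4], [-35.2, -0.1], [-39.6, 0.3], [-44.0, 0.8], [-48.4, 1.4], [-52.7, 2.0], [-57.1, 2.8], [-61.4, 3.7], [-65.7, 4.6], [-70.0, 5.7], [-74.3, 6.8], [-78.5, 8.0], [-82.7, 9.3], [-86.9, 10.7]]
[[-4.2, 1.5], [-8.3, 3.1], [-12.4, 4.7], [-16.4, 6.5], [-20.4, 8.3], [-24.4, 10.2], [-28.3, 12.2], [-32.2, 14.3], [-36.1, 16.4], [-39.9, 18.7], [-43.6, 21.0], [-47.3, 23.4], [-51.0, 25.8], [-54.6, 28.4], [-58.1, 31.0], [-61.6, 33.7], [-65.0, 36.5], [-68.4, 39.3], [-71.7, 42.2], [-75.0, 45.2]]
[[-3.2, 3.0], [-6.3, 6.2], [-9.4, 9.3], [-12.4, 12.6], [-15.3, 15.9], [-18.1, 19.3], [-20.9, 22.7], [-23.6, 26.2], [-26.2, 29.7], [-28.8, 33.3], [-31.3, 36.9], [-33.7, 40.6], [-36.0, 44.4], [-38.3, 48.2], [-40.4, 52.0], [-42.5, 55.9], [-44.5, 59.8], [-46.4, 63.8], [-48.3, 67.8], [-50.0, 71.9]]
[[-1.1, 2.7], [-2.2, 5.5], [-3.2, 8.2], [-4.3, 11.0], [-5.2, 13.7], [-6.1, 16.5], [-7.0, 19.3], [-7.9, 22.1], [-8.7, 25.0], [-9.5, 27.8], [-10.2, 30.7], [-10.9, 33.5], [-11.5, 36.4], [-12.1, 39.3], [-12.7, 42.1], [-13.2, 45.0], [-13.7, 47.9], [-14.2, 50.8], [-14.6, 53.8], [-15.0, 56.7]]
```

Request:
{"method": "send_rows", "body": {"motion": [[0,-4.4,-0.3,0,0,0],[0,-8.8,-0.6,0,0,0],[0,-13.2,-0.7,0,0,0],[0,-17.6,-0.8,0,0,0],[0,-22,-0.8,0,0,0],[0,-26.4,-0.6,0,0,0],[0,-30.8,-0.4,0,0,0],[0,-35.2,-0.1,0,0,0],[0,-39.6,0.3,0,0,0],[0,-44,0.8,0,0,0],[0,-48.4,1.4,0,0,0],[0,-52.7,2,0,0,0],[0,-57.1,2.8,0,0,0],[0,-61.4,3.7,0,0,0],[0,-65.7,4.6,0,0,0],[0,-70,5.7,0,0,0],[0,-74.3,6.8,0,0,0],[0,-78.5,8,0,0,0],[0,-82.7,9.3,0,0,0],[0,-86.9,10.7,0,0,0]]}}

```text
time_s: 24.53
tcp_pos: [0.583, -0.1287, 0.2477]
ee_rot: [3.133, -0.004, 0.926]
contact_force: [10.4, -6.0, -6.5]
grip_width: 0.0139
gripper_force: 60.4
```

Request:
{"method": "send_rows", "body": {"motion": [[0,-4.2,1.5,0,0,0],[0,-8.3,3.1,0,0,0],[0,-12.4,4.7,0,0,0],[0,-16.4,6.5,0,0,0],[0,-20.4,8.3,0,0,0],[0,-24.4,10.2,0,0,0],[0,-28.3,12.2,0,0,0],[0,-32.2,14.3,0,0,0],[0,-36.1,16.4,0,0,0],[0,-39.9,18.7,0,0,0],[0,-43.6,21,0,0,0],[0,-47.3,23.4,0,0,0],[0,-51,25.8,0,0,0],[0,-54.6,28.4,0,0,0],[0,-58.1,31,0,0,0],[0,-61.6,33.7,0,0,0],[0,-65,36.5,0,0,0],[0,-68.4,39.3,0,0,0],[0,-71.7,42.2,0,0,0],[0,-75,45.2,0,0,0]]}}

```text
time_s: 26.2
tcp_pos: [0.5215, -0.0819, 0.2001]
ee_rot: [3.14, -0.004, 0.925]
contact_force: [6.4, 0.6, 3.7]
grip_width: 0.0141
gripper_force: 65.6
```

Request:
{"method": "send_rows", "body": {"motion": [[0,-3.2,3,0,0,0],[0,-6.3,6.2,0,0,0],[0,-9.4,9.3,0,0,0],[0,-12.4,12.6,0,0,0],[0,-15.3,15.9,0,0,0],[0,-18.1,19.3,0,0,0],[0,-20.9,22.7,0,0,0],[0,-23.6,26.2,0,0,0],[0,-26.2,29.7,0,0,0],[0,-28.8,33.3,0,0,0],[0,-31.3,36.9,0,0,0],[0,-33.7,40.6,0,0,0],[0,-36,44.4,0,0,0],[0,-38.3,48.2,0,0,0],[0,-40.4,52,0,0,0],[0,-42.5,55.9,0,0,0],[0,-44.5,59.8,0,0,0],[0,-46.4,63.8,0,0,0],[0,-48.3,67.8,0,0,0],[0,-50,71.9,0,0,0]]}}

```text
time_s: 27.87
tcp_pos: [0.4823, -0.0519, 0.1288]
ee_rot: [3.139, -0.005, 0.925]
contact_force: [4.2, 2.3, 6.8]
grip_width: 0.0137
gripper_force: 70.6
```

Request:
{"method": "send_rows", "body": {"motion": [[0,-1.1,2.7,0,0,0],[0,-2.2,5.5,0,0,0],[0,-3.2,8.2,0,0,0],[0,-4.3,11,0,0,0],[0,-5.2,13.7,0,0,0],[0,-6.1,16.5,0,0,0],[0,-7,19.3,0,0,0],[0,-7.9,22.1,0,0,0],[0,-8.7,25,0,0,0],[0,-9.5,27.8,0,0,0],[0,-10.2,30.7,0,0,0],[0,-10.9,33.5,0,0,0],[0,-11.5,36.4,0,0,0],[0,-12.1,39.3,0,0,0],[0,-12.7,42.1,0,0,0],[0,-13.2,45,0,0,0],[0,-13.7,47.9,0,0,0],[0,-14.2,50.8,0,0,0],[0,-14.6,53.8,0,0,0],[0,-15,56.7,0,0,0]]}}

```text
time_s: 29.53
tcp_pos: [0.4694, -0.042, 0.0716]
ee_rot: [-3.141, -0.004, 0.925]
contact_force: [3.7, 2.8, 5.8]
grip_width: 0.0139
gripper_force: 74.6
```

```bash
cat >> h.py <<'E'
def th():
    s=env.read_state(); p=s["tcp_pos"]+[0,0,.0193]; h=p-[.6346,-.1687,.066]
    x=-(h[0]*.799-h[1]*.601); return np.arctan2(x,h[2])+.0873,np.hypot(x,h[2]),s["contact_force"]
E
python3 -c "
from h import *
print(th())
from arc import rows
print([r[1:3] for r in rows(1.54,1.69,18)])"
```

```text
(np.float64(1.5388243559769914), np.float64(0.2096611518116778), array([3.681 , 2.7839, 5.8493]))
[[-0.2, 1.7], [-0.4, 3.5], [-0.6, 5.2], [-0.7, 7.0], [-0.8, 8.7], [-1.0, 10.5], [-1.1, 12.2], [-1.2, 13.9], [-1.3, 15.7], [-1.3, 17.4], [-1.4, 19.2], [-1.4, 20.9], [-1.5, 22.7], [-1.5, 24.4], [-1.5, 26.2], [-1.4, 27.9], [-1.4, 29.7], [-1.4, 31.4]]
```

Request:
{"method": "send_rows", "body": {"motion": [[0,-0.2,1.7,0,0,0],[0,-0.4,3.5,0,0,0],[0,-0.6,5.2,0,0,0],[0,-0.7,7,0,0,0],[0,-0.8,8.7,0,0,0],[0,-1,10.5,0,0,0],[0,-1.1,12.2,0,0,0],[0,-1.2,13.9,0,0,0],[0,-1.3,15.7,0,0,0],[0,-1.3,17.4,0,0,0],[0,-1.4,19.2,0,0,0],[0,-1.4,20.9,0,0,0],[0,-1.5,22.7,0,0,0],[0,-1.5,24.4,0,0,0],[0,-1.5,26.2,0,0,0],[0,-1.5,26.2,0,0,0],[0,-1.5,26.2,0,0,0]]}}

```text
time_s: 30.95
tcp_pos: [0.4676, -0.0407, 0.0461]
ee_rot: [-3.139, -0.004, 0.924]
contact_force: [1.0, 5.4, 12.5]
grip_width: 0.014
gripper_force: 76.4
```

```bash
python3 -c "
from h import *
print(th())"
```

```text
(np.float64(1.6609434232133238), np.float64(0.2103597369225622), array([ 1.0421,  5.4482, 12.4914]))
```

Request:
{"method": "send_rows", "body": {"motion": [[0,0,1.5,0,0,0],[0,0,3,0,0,0],[0,0,4,0,0,0],[0,0,4,0,0,0],[0,0,4,0,0,0]]}}

```text
time_s: 31.37
tcp_pos: [0.4674, -0.0406, 0.0418]
ee_rot: [-3.139, -0.004, 0.924]
contact_force: [4.5, 5.6, 10.5]
grip_width: 0.014
gripper_force: 77.2
```

```bash
python3 -c "
from h import *
print(th())"
```

```text
(np.float64(1.6814608157703694), np.float64(0.2106229755206227), array([ 4.5309,  5.5645, 10.53  ]))
```

Request:
{"method": "send_rows", "body": {"motion": [[0,0,1.5,0,0,0],[0,0,3,0,0,0],[0,0,4,0,0,0],[0,0,4,0,0,0],[0,0,4,0,0,0]]}}

```text
time_s: 31.78
tcp_pos: [0.4675, -0.0406, 0.0395]
ee_rot: [-3.138, -0.003, 0.924]
contact_force: [-2.5, 6.3, 24.8]
grip_width: 0.0141
gripper_force: 78.6
```

```bash
python3 - <<'E'
from h import *
print(th())
S=env.camera("scene")
a=cv2.resize(S[175:255,180:280],(750,600),interpolation=cv2.INTER_CUBIC)
cv2.imwrite("pics/c6.png",a[:,:,::-1])
E
```

```text
(np.float64(1.6925136465537292), np.float64(0.21067415328736572), array([-2.4715,  6.2711, 24.8021]))
```

View pics/c6.png

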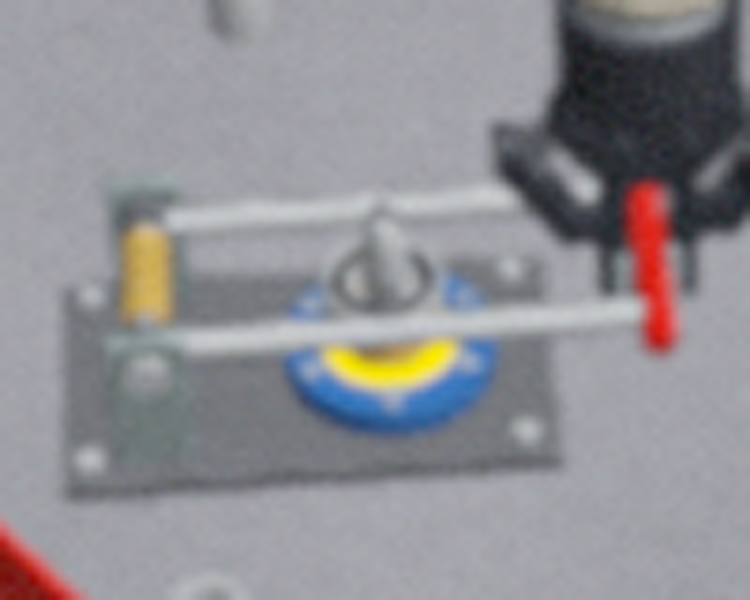

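The red handle is level at about crop (655,270), and the rods lie on either side of the post. The yellow sleeve is down at the blue face. The force jumped to 25 N, so the press is at its stop. Now I'll ease it back up.

```bash
python3 -c "
from arc import rows
import numpy as np
t=np.linspace(1.705,0,7)
for a,b in zip(t[:-1],t[1:]): print([r[1:3] for r in rows(a,b)])"
```

```text
[[-0.1, -3.0], [-0.2, -6.0], [-0.2, -8.9], [-0.2, -11.9], [-0.2, -14.9], [-0.1, -17.9], [0.1, -20.9], [0.2, -23.9], [0.5, -26.8], [0.7, -29.8], [1.0, -32.8], [1.4, -35.7], [1.8, -38.7], [2.2, -41.6], [2.7, -44.6], [3.2, -47.5], [3.7, -50.5], [4.3, -53.4], [5.0, -56.3], [5.7, -59.2]]
[[0.7, -2.9], [1.5, -5.8], [2.3, -8.7], [3.1, -11.5], [4.0, -14.4], [4.9, -17.2], [5.9, -20.0], [6.9, -22.8], [8.0, -25.6], [9.0, -28.4], [10.2, -31.2], [11.3, -33.9], [12.5, -36.6], [13.8, -39.4], [15.1, -42.1], [16.4, -44.7], [17.7, -47.4], [19.1, -50.0], [20.6, -52.6], [22.0, -55.2]]
[[1.5, -2.6], [3.0, -5.1], [4.6, -7.7], [6.2, -10.2], [7.9, -12.7], [9.6, -15.1], [11.3, -17.6], [13.0, -20.0], [14.8, -22.4], [16.6, -24.7], [18.5, -27.1], [20.4, -29.4], [22.3, -31.7], [24.3, -33.9], [26.2, -36.1], [28.3, -38.3], [30.3, -40.5], [32.4, -42.7], [34.5, -44.8], [36.6, -46.9]]
[[2.2, -2.1], [4.4, -4.1], [6.6, -6.1], [8.8, -8.0], [11.1, -9.9], [13.4, -11.8], [15.8, -13.7], [18.1, -15.5], [20.5, -17.3], [22.9, -19.1], [25.3, -20.8], [27.8, -22.5], [30.3, -24.1], [32.8, -25.8], [35.3, -27.3], [37.9, -28.9], [40.5, -30.4], [43.0, -31.9], [45.7, -33.3], [48.3, -34.7]]
[[2.7, -1.4], [5.3, -2.7], [8.0, -4.0], [10.7, -5.2], [13.5, -6.4], [16.2, -7.6], [19.0, -8.7], [21.7, -9.8], [24.5, -10.9], [27.3, -11.9], [30.2, -12.9], [33.0, -13.8], [35.8, -14.7], [38.7, -15.5], [41.6, -16.3], [44.5, -17.1], [47.4, -17.8], [50.3, -18.5], [53.2, -19.2], [56.1, -19.8]]
[[2.9, -0.6], [5.9, -1.1], [8.8, -1.6], [11.8, -2.0], [14.7, -2.4], [17.7, -2.8], [20.7, -3.1], [23.6, -3.3], [26.6, -3.6], [29.6, -3.7], [32.6, -3.9], [35.5, -4.0], [38.5, -4.0], [41.5, -4.1], [44.5, -4.0], [47.5, -4.0], [50.5, -3.8], [53.4, -3.7], [56.4, -3.5], [59.4, -3.3]]
```

Request:
{"method": "send_rows", "body": {"motion": [[0,-0.1,-3,0,0,0],[0,-0.2,-6,0,0,0],[0,-0.2,-8.9,0,0,0],[0,-0.2,-11.9,0,0,0],[0,-0.2,-14.9,0,0,0],[0,-0.1,-17.9,0,0,0],[0,0.1,-20.9,0,0,0],[0,0.2,-23.9,0,0,0],[0,0.5,-26.8,0,0,0],[0,0.7,-29.8,0,0,0],[0,1,-32.8,0,0,0],[0,1.4,-35.7,0,0,0],[0,1.8,-38.7,0,0,0],[0,2.2,-41.6,0,0,0],[0,2.7,-44.6,0,0,0],[0,3.2,-47.5,0,0,0],[0,3.7,-50.5,0,0,0],[0,4.3,-53.4,0,0,0],[0,5,-56.3,0,0,0],[0,5.7,-59.2,0,0,0]]}}

```text
time_s: 33.5
tcp_pos: [0.4744, -0.0459, 0.0968]
ee_rot: [3.138, -0.005, 0.926]
contact_force: [10.3, -1.4, -1.1]
grip_width: 0.014
gripper_force: 79.5
```

Request:
{"method": "send_rows", "body": {"motion": [[0,0.7,-2.9,0,0,0],[0,1.5,-5.8,0,0,0],[0,2.3,-8.7,0,0,0],[0,3.1,-11.5,0,0,0],[0,4,-14.4,0,0,0],[0,4.9,-17.2,0,0,0],[0,5.9,-20,0,0,0],[0,6.9,-22.8,0,0,0],[0,8,-25.6,0,0,0],[0,9,-28.4,0,0,0],[0,10.2,-31.2,0,0,0],[0,11.3,-33.9,0,0,0],[0,12.5,-36.6,0,0,0],[0,13.8,-39.4,0,0,0],[0,15.1,-42.1,0,0,0],[0,16.4,-44.7,0,0,0],[0,17.7,-47.4,0,0,0],[0,19.1,-50,0,0,0],[0,20.6,-52.6,0,0,0],[0,22,-55.2,0,0,0]]}}

```text
time_s: 35.17
tcp_pos: [0.495, -0.0616, 0.1511]
ee_rot: [3.129, -0.006, 0.925]
contact_force: [18.4, -8.8, -7.3]
grip_width: 0.0143
gripper_force: 80.8
```

```bash
python3 -c "
from h import *
print(th())"
```

```text
(np.float64(1.1222694211414257), np.float64(0.20456006457999998), array([18.4281, -8.7834, -7.2878]))
```

```bash
python3 - <<'E'
from h import *
S=env.camera("scene"); s=env.read_state(); print(th()); cv2.imwrite("pics/scene7.png",S[:,:,::-1])
def hp(uv):
    o,d=ray("scene",uv); n=np.array([.601,.799,0]); h0=np.array([.6346,-.1687,.066]); t=((h0-o)@n)/(d@n); p=o+d*t-h0
    x=-(p@[.799,-.601,0]); return np.arctan2(x,p[2])+.0873,np.hypot(x,p[2]),o+d*t
print("c6",hp((266.6,210.2)), "rest",hp((186.4,161.6)))
h=cv2.cvtColor(S,cv2.COLOR_RGB2HSV)[140:230,170:290]
m=((h[...,0]<8)|(h[...,0]>172))&(h[...,1]>130); ys,xs=np.nonzero(m); c=(xs.mean()+170,ys.mean()+140); print(c,len(xs),ys.min()+140,ys.max()+140,"now",hp(c),s["tcp_pos"])
E
```

```text
(np.float64(1.115924350044474), np.float64(0.20448699424973052), array([16.4673, -8.1522, -6.485 ]))
c6 (np.float64(1.7163888517750456), np.float64(0.2118485057628684), array([ 0.4656, -0.0415,  0.0537])) rest (np.float64(-0.005416317075760457), np.float64(0.2073561490849467), array([ 0.6499, -0.1802,  0.2725]))
(np.float64(255.20754716981133), np.float64(182.47169811320754)) 106 172 194 now (np.float64(1.102776552178248), np.float64(0.20714649936217666), array([ 0.4939, -0.0629,  0.1752])) [ 0.4956 -0.0621  0.1522]
```

Request:
{"method": "send_rows", "body": {"motion": [[0,2,-2.2,0,0,0],[0,4,-4.4,0,0,0],[0,6,-6.6,0,0,0],[0,7.8,-8.7,0,0,0],[0,9.6,-10.7,0,0,0],[0,11.4,-12.8,0,0,0],[0,13.2,-15,0,0,0],[0,15,-17.2,0,0,0],[0,16.8,-19.4,0,0,0],[0,18.6,-21.7,0,0,0],[0,20.5,-24.1,0,0,0],[0,22.4,-26.4,0,0,0],[0,24.3,-28.7,0,0,0],[0,26.3,-30.9,0,0,0],[0,28.2,-33.1,0,0,0],[0,30.3,-35.3,0,0,0],[0,32.3,-37.5,0,0,0],[0,34.4,-39.7,0,0,0],[0,36.5,-41.8,0,0,0],[0,38.6,-43.9,0,0,0]]}}

```text
time_s: 36.88
tcp_pos: [0.5217, -0.0822, 0.1927]
ee_rot: [3.14, -0.004, 0.925]
contact_force: [13.4, -3.6, -9.7]
grip_width: 0.0141
gripper_force: 77.6
```

```bash
python3 -c "
from h import *
print(th())"
```

```text
(np.float64(0.8595019753814259), np.float64(0.2038395872113585), array([13.4345, -3.5833, -9.7074]))
```

Request:
{"method": "send_rows", "body": {"motion": [[0,2.4,-1.6,0,0,0],[0,4.8,-3.2,0,0,0],[0,7.2,-4.8,0,0,0],[0,9.6,-6.4,0,0,0],[0,12,-8,0,0,0],[0,14.4,-9.6,0,0,0],[0,16.8,-11.3,0,0,0],[0,19.1,-13,0,0,0],[0,21.5,-14.8,0,0,0],[0,23.9,-16.6,0,0,0],[0,26.3,-18.3,0,0,0],[0,28.8,-20,0,0,0],[0,31.3,-21.6,0,0,0],[0,33.8,-23.3,0,0,0],[0,36.3,-24.8,0,0,0],[0,38.9,-26.4,0,0,0],[0,41.5,-27.9,0,0,0],[0,44,-29.4,0,0,0],[0,46.7,-30.8,0,0,0],[0,49.3,-32.2,0,0,0]]}}

```text
time_s: 38.55
tcp_pos: [0.5575, -0.1097, 0.2257]
ee_rot: [-3.133, -0.003, 0.925]
contact_force: [2.6, 5.9, 5.4]
grip_width: 0.0137
gripper_force: 77.1
```

```bash
python3 -c "
from h import *
print(th())"
```

```text
(np.float64(0.5842343296658232), np.float64(0.20357268768444825), array([2.5931, 5.8929, 5.3718]))
```

Force is small now, so I'll continue along the nominal arc.

Request:
{"method": "send_rows", "body": {"motion": [[0,2.7,-1.4,0,0,0],[0,5.3,-2.7,0,0,0],[0,8,-4,0,0,0],[0,10.7,-5.2,0,0,0],[0,13.5,-6.4,0,0,0],[0,16.2,-7.6,0,0,0],[0,19,-8.7,0,0,0],[0,21.7,-9.8,0,0,0],[0,24.5,-10.9,0,0,0],[0,27.3,-11.9,0,0,0],[0,30.2,-12.9,0,0,0],[0,33,-13.8,0,0,0],[0,35.8,-14.7,0,0,0],[0,38.7,-15.5,0,0,0],[0,41.6,-16.3,0,0,0],[0,44.5,-17.1,0,0,0],[0,47.4,-17.8,0,0,0],[0,50.3,-18.5,0,0,0],[0,53.2,-19.2,0,0,0],[0,56.1,-19.8,0,0,0]]}}

```text
time_s: 40.22
tcp_pos: [0.6042, -0.1459, 0.2468]
ee_rot: [-3.139, -0.002, 0.925]
contact_force: [1.5, 3.3, 1.5]
grip_width: 0.0141
gripper_force: 74.3
```

```bash
python3 -c "
from h import *
print(th())"
```

```text
(np.float64(0.27514154586015893), np.float64(0.20369399234338353), array([1.5252, 3.2815, 1.474 ]))
```

Request:
{"method": "send_rows", "body": {"motion": [[0,2.9,-0.6,0,0,0],[0,5.9,-1.1,0,0,0],[0,8.8,-1.6,0,0,0],[0,11.8,-2,0,0,0],[0,14.7,-2.4,0,0,0],[0,17.7,-2.8,0,0,0],[0,20.7,-3.1,0,0,0],[0,23.6,-3.3,0,0,0],[0,26.6,-3.6,0,0,0],[0,29.6,-3.7,0,0,0],[0,32.6,-3.9,0,0,0],[0,35.5,-4,0,0,0],[0,38.5,-4,0,0,0],[0,41.5,-4.1,0,0,0],[0,44.5,-4,0,0,0],[0,47.5,-4,0,0,0],[0,50,-3.8,0,0,0],[0,52,-3.7,0,0,0],[0,53.5,-3.5,0,0,0],[0,54.5,-3.4,0,0,0]]}}

```text
time_s: 41.88
tcp_pos: [0.6472, -0.1789, 0.2501]
ee_rot: [-3.139, -0.0, 0.926]
contact_force: [-4.1, -1.1, 17.8]
grip_width: 0.014
gripper_force: 76.6
```

Request:
{"method": "send_rows", "body": {"motion": [[0,0.7,0,0,0,0],[0,1.5,0,0,0,0],[0,2.5,0,0,0,0],[0,2.5,0,0,0,0],[0,2.5,0,0,0,0],[0,2.5,0,0,0,0]]}}

```text
time_s: 42.38
tcp_pos: [0.6483, -0.1798, 0.2505]
ee_rot: [-3.137, 0.0, 0.926]
contact_force: [-7.6, 0.3, 5.2]
grip_width: 0.0139
gripper_force: 72.5
```

```bash
python3 - <<'E'
from h import *
S=env.camera("scene"); s=env.read_state(); print(th())
h=cv2.cvtColor(S,cv2.COLOR_RGB2HSV)[140:185,170:200]
m=((h[...,0]<8)|(h[...,0]>172))&(h[...,1]>130); ys,xs=np.nonzero(m); print(xs.mean()+170,ys.mean()+140,len(xs))
E
```

```text
(np.float64(0.0009452531864745789), np.float64(0.20455888483149898), array([-7.2883,  0.7556,  4.1645]))
186.25984251968504 161.70078740157481 127
```

Handle centroid (186.3,161.7) matches its rest position (186.4,161.6), so I'll let go and retreat upward.

Request:
{"method": "send_rows", "body": {"claw": 0, "motion": [[0,0,0,0,0,0],[0,0,0,0,0,0],[0,0,0,0,0,0],[0,0,0,0,0,0],[0,0,0,0,0,0],[0,0,0,0,0,0],[0,0,0,0,0,0],[0,0,0,0,0,0],[0,0,-15,0,0,0],[0,0,-35,0,0,0],[0,0,-60,0,0,0],[0,0,-85,0,0,0],[0,0,-100,0,0,0],[0,-40,-100,0,0,0],[0,-80,-100,0,0,0],[0,-120,-100,0,0,0],[0,-160,-100,0,0,0],[0,-200,-100,0,0,0],[0,-200,-100,0,0,0],[0,-200,-100,0,0,0]]}}

```text
time_s: 44.1
tcp_pos: [0.4889, -0.0591, 0.3508]
ee_rot: [3.141, -0.002, 0.928]
contact_force: [0.4, -0.3, 0.4]
grip_width: 0.0855
gripper_force: 0.0
```

```bash
python3 - <<'E'
from h import *
S=env.camera("scene")
h=cv2.cvtColor(S,cv2.COLOR_RGB2HSV)[140:185,170:200]
m=((h[...,0]<8)|(h[...,0]>172))&(h[...,1]>130); ys,xs=np.nonzero(m); print(xs.mean()+170,ys.mean()+140,len(xs))
cv2.imwrite("pics/c8.png",cv2.resize(S[140:250,165:305],(760,597),interpolation=cv2.INTER_CUBIC)[:,:,::-1])
E
```

```text
186.43809523809523 161.59047619047618 105
```

View pics/c8.png

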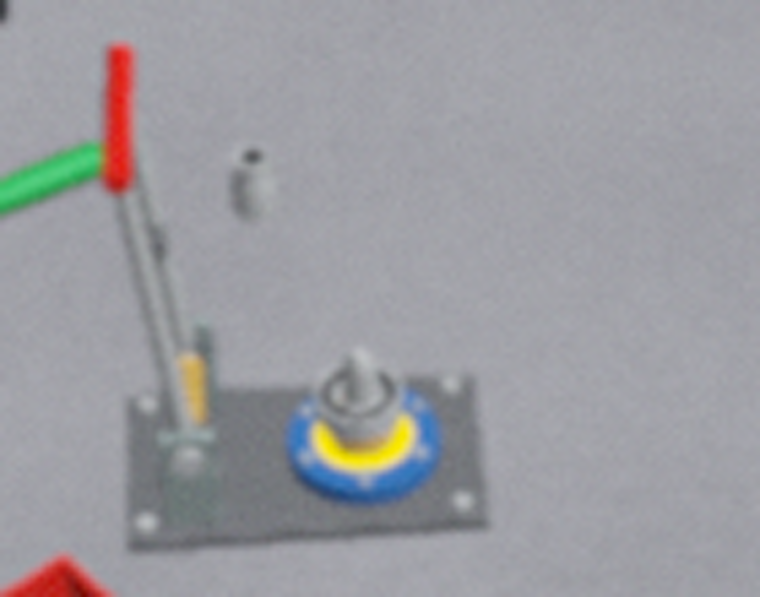

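The lever is back at rest (handle centroid (186.4,161.6)). The stack sits on the post at crop (360,400) with the yellow sleeve nearly flush with the blue face.

```bash
python3 -c "
from cell import env
print(env.job_done())"
```

```text
the job is handed in; nothing more can be done
None
```

I handed the job in at about 44 s: the spacer and then the bearing went onto the post, the lever was pulled to its stop with the yellow sleeve down at the blue face, and the lever was eased back up to rest before I let go.

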